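# Power off, then release the gel cassette and hold it over the drip tray

## Task

First switch the power supply off by pushing its red-knobbed lever all the way over, away from the robot. Then pinch the two orange side catches of the green gel cassette together, lift the cassette straight up out of its tank and carry it to the steel drip tray. Finish while still holding it by the pinched catches, upright and still, over the middle of the tray and at least three centimetres clear above its rim; leave the other glassware, racks and boxes where they are.

Things in the scene. Friction and masses are not known exactly. Their poses are not given: they have to be found in the camera images.
- tank: Gel tank, fixed: pale blue box 130 (x) x 100 (y) mm with a dark deck, deck top 105 mm above the bench. Origin: centre of its underside. The deck's central mouth is 40 (x) x 60 (y) mm, lips 10 mm thick; the floor inside is 5 mm above the bench. The cassette stands in the mouth, same yaw as the tank. The tank is left or right of the power supply, the tray on the other side.
- cassette: Green gel cassette, pale window, loose, 0.17 to 0.35 kg. Origin: centre of underside. Frame 30 (x) x 52 (y) x 75 mm high, above it a green neck 22 x 24 mm up to 152 mm, orange catches beside it on +y and -y. It stands in the tank, origin 5 mm above the bench. Catch teeth reach 4 mm under the deck's side lips: it comes out only with both catches in. Its underside must rise 100 mm to clear the deck.
- catch_left_pad (a point): Middle of the outer face (facing the cassette's +y) of the orange pressing pad of the +y catch: 31 mm from the cassette's mid-plane when free, 132 mm above the cassette's underside. Pad 26 mm wide (x), 40 mm tall. Over both pads: 62 mm free, 50 mm fully pinched.
- catch_right_pad (a point): The same on the -y catch; it faces the cassette's -y.
- catch_left (a joint): Travel of the +y catch inwards: 0 m free, 0.006 m fully pressed; sprung, 2 N to start and 5 N when fully pressed. The tooth is clear of the lip from 0.004 m.
- catch_right (a joint): The same for the -y catch.
- psu: Power supply, fixed: grey box 200 (x) x 140 (y) x 70 mm high with the lever on its top. Origin: centre of its underside; its front (-x side) faces the robot.
- power (a joint): Lever angle: 0 rad = on (leaning 0.5 rad from upright to the psu's -x), 1.0 = off (leaning 0.5 rad to the psu's +x, away from the robot); starts at 0 to 0.12. It stays where left and moves under about 1 N. Pivot line along the psu's y, 60 mm to the -x side of the psu's origin and 92 mm above the bench; pivot to knob centre 70 mm.
- power_tip (a point): Centre of the lever's red ball knob, 26 mm across, on a 10 mm rod.
- tray: Steel drip tray, open, fixed: 180 (x) x 160 (y) mm, rim 30 mm above the bench. Origin: centre of its underside.
- tube_rack: Green tube rack, loose, 150 (x) x 80 (y) mm, 87 mm high with its three capped tubes, in front of the power supply. Origin: centre of its underside. Not to be disturbed.
- beaker: Empty glass beaker, loose, 70 mm across, 90 mm high, far left. Origin: centre of its underside. Not to be disturbed.
- bottle_clear: Clear bottle with blue cap, loose, 68 mm across, 150 mm high, far back to one side. Origin: centre of its underside. Not to be disturbed.
- bottle_amber: Amber bottle with blue cap, loose, 68 mm across, 150 mm high, far back to the other side. Origin: centre of its underside. Not to be disturbed.
- jar: White jar, loose, 64 mm across, 70 mm high, far right. Origin: centre of its underside. Not to be disturbed.
- tip_box: Blue pipette-tip box with a pale lid, loose, 120 x 85 x 63 mm, near right. Origin: centre of its underside. Not to be disturbed.
Mind the look-alikes: they are no part of the job. Leave any purple look-alike of the cassette alone. Of the things shaped like the tray, the steel one is meant.

How it is judged (in metres and radians):
On the way, in this order (a step that is already met when the one before it is completed fails the run):
1. the power lever is pushed over to off while the cassette still stands in its tank (value of joint power above 0.8 rad and z of cassette in the frame of tank below 0.012 m), for 0.2 s.
2. both catches are pinched in by the fingers while the cassette still stands in its tank (value of joint each of catch_left, catch_right above 0.004 m and contact force between the fingers and cassette above 2 N and z of cassette in the frame of tank below 0.015 m), for 0.1 s.
At the end, for the whole second after the job is handed in: Lever off (above 0.8 rad); fingers hold the cassette, both catches in by more than 4 mm; underside over 60 mm above the bench, middle within 60 mm of the tray's middle along each side, upright within 0.25 rad, slower than 30 mm/s, touching neither tray nor tank (value of joint power above 0.8 rad and value of joint each of catch_left, catch_right above 0.004 m and contact force between the fingers and cassette above 2 N and height (world z) of cassette above 0.06 m and angle between cassette's own z axis and vertical below 0.25 rad and linear speed of cassette below 0.03 m/s and x of cassette in the frame of tray between -0.06 and 0.06 m and y of cassette in the frame of tray between -0.06 and 0.06 m and contact force between cassette and tray below 0.3 N and contact force between cassette and tank below 0.3 N); the arm keeps its last pose, push and grip.
It fails at once if the cassette is lifted or its catches are pinched while the power is on (value of joint power below 0.7 rad and (z of cassette in the frame of tank above 0.02 m or value of joint any of catch_left, catch_right above 0.004 m)).
It fails at once if a bystander (tube rack, beaker, bottles, jar, tip box) is shifted by more than 40 mm or tipped (distance of any of tube_rack, beaker, bottle_clear, bottle_amber, jar, tip_box from where it was at the start of the episode above 0.04 m or angle between any of tube_rack, beaker, bottle_clear, bottle_amber, jar, tip_box's own z axis and vertical above 0.5 rad).
It also fails if it takes over 53 s, if anything falls off the work surface, if the arm or the gripper's body presses on something with over 40 N, if the wrist force passes 120 N, or if a joint passes its speed limit or range.

## Robot

A 6-joint arm with a two-finger parallel gripper is mounted at the origin on the work surface. World frame = base frame: x ahead of the robot, y to its left, z up, the work surface at z = 0. Lengths are in mm, angles in rad, forces in N, time in s.
With the tool pointing down it reaches from about 400 to 925 mm from the base axis. Payload 12.5 kg.
Tool frame: the origin (TCP) lies at the very end of the fingers, on their centre line; the grasp point (between the pads) lies grip_depth behind it (grip_depth is the distance from the TCP to the grasp point, in mm); z points along the fingers, y is the line along which they close (so a half turn about z gives the same grasp; the last joint's range is limited). The gripper opens to 95 mm and grips with 3 to 60 N. Pads are 20 mm wide; open, the fingers measure 119 mm over their backs; the gripper's body (75 mm by 180 mm) begins 59 mm behind the grasp point.
Start: joints at [-1.411, 0.491, 1.559, -0, 1.092, -0.106], TCP at [164.198, -603.064, 214.661] pointing down, gripper open.
Joint ranges: [-3.1, 3.1], [-0.84, 2.19], [0.05, 2.79], [-1.13, 4.28], [0.06, 2.93], [-2.69, 2.69]. Speed limits (rad/s): [2.22, 2.22, 2.79, 3.14, 3.14, 3.14].

## Interface

Orientations are given as [roll, pitch, yaw] about the fixed x, y, z axes, in that order (R = Rz(yaw) Ry(pitch) Rx(roll)).
In Python, from cell import state, read_camera, job_done, grip_depth gives the robot as it stands.
- The arm moves only by the tool drive_tool, never from a script. Its argument "targets" is a list of rows, each an object with "jaw": the opening, from 0 (shut) to 1 (fully open); "travel": the shift along the tool's x, y, z in m, a list of three; "twist": the turn about the tool's z in rad. In form: [{"jaw": jaw, "travel": [tx, ty, tz], "twist": twist}, ...]. A call has 1 to 8 rows; each row is the pose to reach, as a shift and turn from the pose commanded when the call began, along the tool's axes at that moment; what a row does not reach only later rows make up. A row lasts 1/12 s, in which the tool goes at most 41.7 mm and 7.16 degrees, less where a joint would pass 70% of its speed; a pose out of reach is approached as far as the arm can. A call with a gripper value outside its range is refused whole. The fingers move at their own pace and stop on an object; the grip force is fixed at half the most. Time passes only in rows, so rows that repeat a pose let the fingers close. It gives the time, the measured TCP pose, the force, the opening and the grip force at its end, in the units of the state.
- state(): the state, without advancing time (a new reading comes with each control period).
- read_camera(name): name is "side" or "top" or "wrist"; returns a dict with "frame" (420x560x3 uint8, red, green, blue), "fx", "fy", "cx", "cy" (pixels), "k1" (the pictures are not rectified: a ray, as slopes to the right and down, at radius r is drawn at 1 + k1 r^2 times it, then the intrinsics apply), "R" (3x3) and "t" (3): a world point X has camera coordinates R X + t. Camera axes: x right, y down, z forward; pixel columns grow to the right and rows downward; lengths in mm; the calibration is good to about 2 mm. A picture is of the moment at which its call begins. There is no depth.
- job_done(): hands the job in; it is judged then, once.
The state is a dict: "t": time; "joints": joint angles; "qvel": joint speeds; "tau": joint torques, N m; "eef_pos": TCP position; "tcp_rot": TCP orientation; "ft_force": force on the tool from outside, world axes, zero at the start; "moment": the same for the moment, N m; "opening": opening from 0.0 (shut) to 1.0 (fully open); "grip_force": force on a finger pad.
Only numpy, scipy, OpenCV 4.12 (cv2) and the standard library are available. Lean on these libraries where they do the work, as an engineer would, in place of code of your own. Each camera call takes 0.05 s, during which the arm holds its last target. There are 200 camera calls.

## Working session

There is one attempt and no reset: what is moved stays moved. The work goes in short steps, Python scripts to look and compute and a tool call to move; the robot and the scene stay as the last step left them, time stands still between calls to the robot, and variables do not carry over. Pictures are saved under pics/ and viewed, at most 10 in all, crops included, and the job is handed in when it is done.

Besides the shell and the picture viewer there is one more tool, called after "Emit:" by a JSON object that holds its "name" and its "arguments", one argument or row to a line. drive_tool: Moves the arm, as the interface text tells. Its arguments: {"type":"object","properties":{"targets":{"type":"array"}},"required":["targets"]}

```bash
ls; mkdir -p pics; python3 - <<'E'
from cell import state, read_camera, grip_depth
import cv2,pickle
print(state(),grip_depth)
d={n:read_camera(n) for n in("top","side")}
pickle.dump(d,open("d0.pkl","wb"))
for n in d:
    c=d[n]; cv2.imwrite(f"pics/{n}0.png",c["frame"][:,:,::-1]); print(n,{k:v for k,v in c.items() if k!="frame"})
E
```

```text
pics
{'t': 0.0, 'joints': array([-1.41057989e+00,  4.91564673e-01,  1.55947307e+00, -1.73545158e-05,
        1.09171352e+00, -1.05585032e-01]), 'qvel': array([-0.00046824,  0.00139021,  0.00053814,  0.00037767, -0.00097026,
       -0.00025872]), 'tau': array([-1.59080631e-03, -6.12656665e+01, -2.58182520e+01,  6.91985758e-02,
        4.81653807e-02, -1.17210602e-04]), 'eef_pos': array([ 164.16188395, -602.78619666,  214.05044421]), 'tcp_rot': array([-3.14043888e+00, -1.06798814e-04,  2.65809417e-01]), 'ft_force': array([ 0.31581184,  0.07391013, -0.50378654]), 'moment': array([ 0.0189392 ,  0.00283236, -0.01894237]), 'grip_force': 0.0, 'opening': 0.9993678574706696} 18.8
top {'fx': 438.8310828202304, 'fy': 438.8310828202304, 'cx': 275.9873265216832, 'cy': 207.8437092900216, 'k1': 0.022616207763616298, 'R': array([[ 2.94890741e-02, -9.99544114e-01,  6.47755284e-03],
       [-9.78697540e-01, -3.01900802e-02, -2.03075564e-01],
       [ 2.03178543e-01, -3.51054668e-04, -9.79141643e-01]]), 't': array([ -42.05080435,  488.7419925 , 1459.59678599])}
side {'fx': 439.56181763318205, 'fy': 439.56181763318205, 'cx': 281.6587139863731, 'cy': 214.74290313687035, 'k1': -0.0850366275829088, 'R': array([[-0.99968555, -0.01969141, -0.01552585],
       [-0.00508715,  0.76553527, -0.64337382],
       [ 0.02455452, -0.64309253, -0.76539472]]), 't': array([ 466.53007807,   70.59020207, 1445.56903951])}
```

View pics/top0.png

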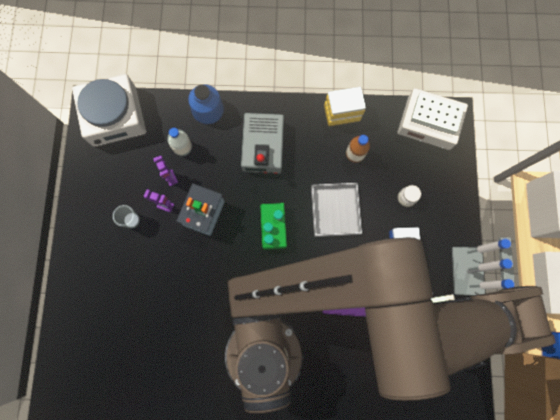

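View pics/side0.png

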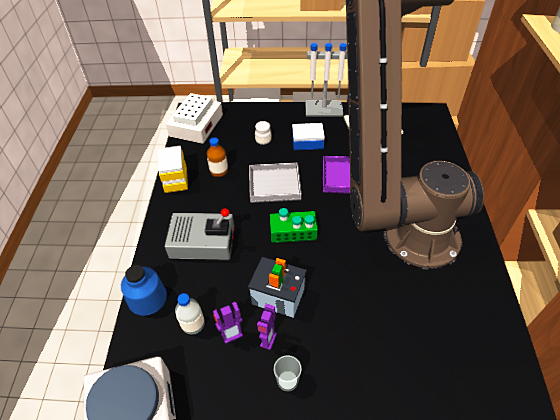

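The top view shows the tank and cassette at about (202,208), with orange catches at about (190,202) and (208,210). The red knob is at (261,157), the steel tray at (337,209) and the purple look-alikes at (165,170) and (158,200). In the side view the catches are at about (278,272), the knob at (225,212) and the tray at (275,182).

```bash
cat > h.py <<'E'
import numpy as np, cv2
def ray(c,p):
    s=np.array([(p[0]-c["cx"])/c["fx"],(p[1]-c["cy"])/c["fy"]]); u=s.copy()
    for _ in range(10): u=s/(1+c["k1"]*(u@u))
    return -c["R"].T@c["t"], c["R"].T@np.r_[u,1]
def plane(c,p,z):
    o,d=ray(c,p); return o+d*(z-o[2])/d[2]
def tri(c1,p1,c2,p2):
    A=np.zeros((3,3));b=np.zeros(3);L=[]
    for c,p in((c1,p1),(c2,p2)):
        o,d=ray(c,p); d=d/np.linalg.norm(d); M=np.eye(3)-np.outer(d,d); A+=M;b+=M@o;L.append((M,o))
    x=np.linalg.solve(A,b); return x,max(np.linalg.norm(M@(x-o)) for M,o in L)
def blobs(c,lo,hi,roi=None,amin=6):
    h=cv2.cvtColor(c["frame"],cv2.COLOR_RGB2HSV); m=cv2.inRange(h,lo,hi)
    if roi: k=np.zeros_like(m); x0,y0,x1,y1=roi; k[y0:y1,x0:x1]=m[y0:y1,x0:x1]; m=k
    n,l,s,ce=cv2.connectedComponentsWithStats(m)
    return [(s[i,4],ce[i].round(1),s[i,:4],cv2.minAreaRect(np.argwhere(l==i)[:,::-1].astype(np.float32))) for i in range(1,n) if s[i,4]>=amin]
OR=((8,150,100),(20,255,255)); RED=((0,170,110),(4,255,255))
E
python3 - <<'E'
from h import *; import pickle
d=pickle.load(open("d0.pkl","rb")); T,S=d["top"],d["side"]
np.set_printoptions(precision=1,suppress=True)
for n,c,r in(("T",T,(160,130,290,250)),("S",S,(200,190,320,320))):
    for nm,k in(("or",OR),("red",RED),("green",((50,150,80),(70,255,255)))):
        for b in blobs(c,*k,r): print(n,nm,b[:3])
# tray: bright low-sat
for n,c,r in(("T",T,(305,175,370,245)),("S",S,(240,155,308,210))):
    for b in blobs(c,(0,0,110),(179,80,255),r,100): print(n,"tray",b)
b=[b for b in blobs(T,(0,0,110),(179,80,255),(305,175,370,245),100)]
print([plane(T,p,30) for p in cv2.boxPoints(b[0][3])])
# tank deck corners
ups=[cv2.resize(T["frame"][130:250,150:300],None,fx=4,fy=4,interpolation=cv2.INTER_CUBIC),cv2.resize(S["frame"][190:330,200:350],None,fx=4,fy=4,interpolation=cv2.INTER_CUBIC)]
ups[0]=cv2.copyMakeBorder(ups[0],0,80,0,0,cv2.BORDER_CONSTANT)
im=np.hstack([ups[0],ups[1]]); im=cv2.resize(im,(800,int(im.shape[0]*800/im.shape[1]))); print(im.shape)
cv2.imwrite("pics/crop.png",im[:,:,::-1])
E
```

```text
T or (np.int32(42), array([189.5, 202.3]), array([187, 198,   6,  10], dtype=int32))
T or (np.int32(45), array([204.1, 207.8]), array([201, 203,   7,  10], dtype=int32))
T red (np.int32(33), array([259.9, 157.3]), array([257, 155,   7,   6], dtype=int32))
T green (np.int32(53), array([196.9, 204.8]), array([193, 201,   8,   9], dtype=int32))
T green (np.int32(803), array([273.2, 225.2]), array([260, 203,  27,  46], dtype=int32))
S or (np.int32(75), array([281.2, 264. ]), array([275, 258,  11,  19], dtype=int32))
S or (np.int32(114), array([273.6, 279.9]), array([269, 273,  10,  15], dtype=int32))
S red (np.int32(57), array([224.5, 212.1]), array([221, 208,   8,   9], dtype=int32))
S red (np.int32(15), array([292.5, 288.1]), array([291, 286,   4,   5], dtype=int32))
S green (np.int32(937), array([291.2, 227.1]), array([270, 211,  48,  31], dtype=int32))
S green (np.int32(80), array([276.6, 269. ]), array([272, 264,  10,  11], dtype=int32))
T tray (np.int32(2352), array([335.8, 209.7]), array([311, 183,  51,  53], dtype=int32), ((335.8894348144531, 208.84071350097656), (51.818302154541016, 47.56108474731445), 86.18592071533203))
S tray (np.int32(1820), array([274.5, 182.1]), array([249, 162,  53,  40], dtype=int32), ((274.5251159667969, 181.71484375), (37.26991653442383, 51.65432357788086), 86.90594482421875))
[array([ 581.6, -146.3,   30. ]), array([ 598.3, -313.8,   30. ]), array([ 414.1, -324.1,   30. ]), array([ 398.1, -160.7,   30. ])]
(373, 800, 3)
```

View pics/crop.png

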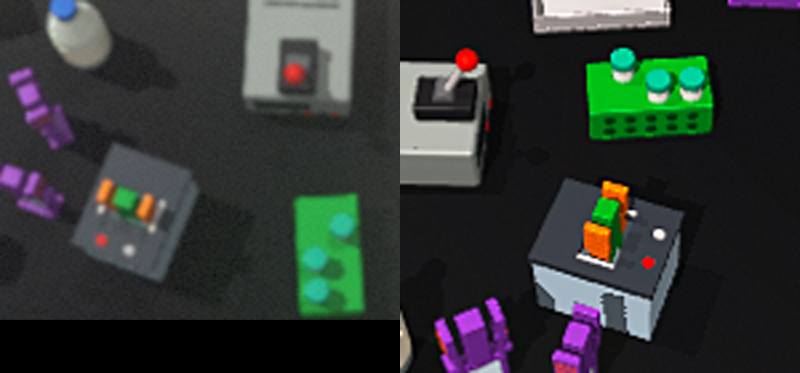

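The crop shows the tank deck with its orange–green–orange catches, rotated by roughly 25°. The lever leans toward the robot, and both purple look-alikes stand to the left of the tank.

```bash
python3 - <<'E'
from h import *; import pickle
d=pickle.load(open("d0.pkl","rb")); T,S=d["top"],d["side"]
np.set_printoptions(precision=1,suppress=True)
k=tri(T,(259.9,157.3),S,(224.5,212.1)); a=tri(T,(189.5,202.3),S,(273.6,279.9)); b=tri(T,(204.1,207.8),S,(281.2,264.0))
g=tri(T,(196.9,204.8),S,(276.6,269.))
print("knob",k,"L",a,"R",b,"neck",g)
v=a[0]-b[0]; print("yaw by y axis",np.arctan2(-v[0],v[1]))
f=lambda x,y:(150+x/2.667,130+y/2.667)
fs=lambda x,y:(200+(x-400)/2.667,190+y/2.667)
q=[f(112,144),f(197,182),f(162,280),f(73,242)]
D=[plane(T,p,105) for p in q]; print("deck",D,np.mean(D,0))
qs=[fs(568,180),fs(683,213),fs(652,309),fs(530,258)]
D=[plane(S,p,105) for p in qs]; print("deckS",D,np.mean(D,0))
# psu yaw: top edges left/right at z=70
for p in [f(246,0),f(246,103),f(350,107),f(354,0)]: print("psu",plane(T,p,70))
# tray in side
bb=blobs(S,(0,0,110),(179,80,255),(240,155,308,210),100)[0]
print("trayS",[plane(S,p,30) for p in cv2.boxPoints(bb[3])])
for p in [(260,203),(287,203),(287,249),(260,249)]: print("rack",plane(T,p,60))
E
```

```text
knob (array([636.1,  30.4, 153.2]), np.float64(0.14854809496803636)) L (array([481.9, 254.2, 133.4]), np.float64(0.3896176137430233)) R (array([463.1, 205.1, 138.1]), np.float64(1.4140405459606795)) neck (array([473. , 227.2, 145.6]), np.float64(0.8147085020008314))
yaw by y axis -0.3650509922983234
deck [array([551.2, 255.9, 105. ]), array([505.7, 146.9, 105. ]), array([381.4, 183.1, 105. ]), array([425.2, 295.2, 105. ])] [465.9 220.3 105. ]
deckS [array([516. , 161.5, 105. ]), array([391.7, 202.8, 105. ]), array([424.5, 317.3, 105. ]), array([550.9, 259.7, 105. ])] [470.8 235.3 105. ]
psu [761.7  99.7  70. ]
psu [620.5  93.4  70. ]
psu [619.4 -41.5  70. ]
psu [766.3 -42.8  70. ]
trayS [array([ 598.7, -307.5,   30. ]), array([ 406.6, -323.2,   30. ]), array([ 400.9, -135.8,   30. ]), array([ 578.7, -121.8,   30. ])]
rack [503.   27.9  60. ]
rack [505.9 -64.5  60. ]
rack [348.1 -68.4  60. ]
rack [345.3  22.1  60. ]
```

Emit:
{"name": "drive_tool", "arguments": {
  "targets": [
    {"jaw": 0,"travel": [0.036,-0.031,0],"twist": 0.12},
    {"jaw": 0,"travel": [0.063,-0.055,0],"twist": 0.24},
    {"jaw": 0,"travel": [0.094,-0.082,0],"twist": 0.266},
    {"jaw": 0,"travel": [0.126,-0.109,0],"twist": 0.266},
    {"jaw": 0,"travel": [0.157,-0.136,0],"twist": 0.266},
    {"jaw": 0,"travel": [0.189,-0.163,0],"twist": 0.266},
    {"jaw": 0,"travel": [0.22,-0.19,0],"twist": 0.266},
    {"jaw": 0,"travel": [0.252,-0.218,0],"twist": 0.266}
  ]
}}

```text
t: 0.77
eef_pos: [350.2, -325.4, 214.6]
tcp_rot: [-3.142, 0.0, -0.0]
ft_force: [0.7, 0.9, -0.1]
opening: 0.495
grip_force: 0.0
```

Emit:
{"name": "drive_tool", "arguments": {
  "targets": [
    {"jaw": 0,"travel": [0.022,-0.034,0],"twist": 0},
    {"jaw": 0,"travel": [0.044,-0.067,0],"twist": 0},
    {"jaw": 0,"travel": [0.066,-0.1,0],"twist": 0},
    {"jaw": 0,"travel": [0.088,-0.134,0],"twist": 0},
    {"jaw": 0,"travel": [0.11,-0.168,0],"twist": 0},
    {"jaw": 0,"travel": [0.132,-0.2,0],"twist": 0},
    {"jaw": 0,"travel": [0.154,-0.234,0],"twist": 0},
    {"jaw": 0,"travel": [0.176,-0.268,0],"twist": 0}
  ]
}}

```text
t: 1.43
eef_pos: [526.3, -57.3, 214.5]
tcp_rot: [3.142, 0.0, -0.0]
ft_force: [-0.3, -0.7, 0.4]
opening: 0.007
grip_force: 0.0
```

Emit:
{"name": "drive_tool", "arguments": {
  "targets": [
    {"jaw": 0,"travel": [0.021,-0.029,0],"twist": 0},
    {"jaw": 0,"travel": [0.042,-0.058,0],"twist": 0},
    {"jaw": 0,"travel": [0.062,-0.085,0],"twist": 0},
    {"jaw": 0,"travel": [0.062,-0.086,0.03],"twist": 0},
    {"jaw": 0,"travel": [0.062,-0.086,0.05],"twist": 0},
    {"jaw": 0,"travel": [0.062,-0.086,0.05],"twist": 0}
  ]
}}

```text
t: 1.93
eef_pos: [585.9, 27.5, 160.7]
tcp_rot: [-3.141, 0.007, 0.001]
ft_force: [0.2, -0.7, -0.3]
opening: 0.001
grip_force: 0.0
```

```bash
python3 - <<'E'
from h import *; from cell import *
np.set_printoptions(precision=1,suppress=True)
s=state();print(s["eef_pos"],s["tcp_rot"],s["opening"],s["joints"])
W,T,S=[read_camera(n) for n in("wrist","top","side")]
for n,c in(("W",W),("T",T),("S",S)): print(n,[b[:3] for b in blobs(c,*RED)])
im=np.hstack([W["frame"],S["frame"]]); im=cv2.resize(im,(800,300)); cv2.imwrite("pics/w1.png",im[:,:,::-1])
E
```

```text
[585.9  27.5 160.7] [-3.1  0.   0. ] 0.0009690769736760503 [-0.1  0.5  1.7 -0.   0.9  1.5]
W [(np.int32(1652), array([274.5, 172.3]), array([250, 149,  49,  48], dtype=int32))]
T []
S [(np.int32(35), array([223.7, 213.2]), array([221, 209,   8,   8], dtype=int32)), (np.int32(15), array([292.5, 288.1]), array([291, 286,   4,   5], dtype=int32))]
```

View pics/w1.png

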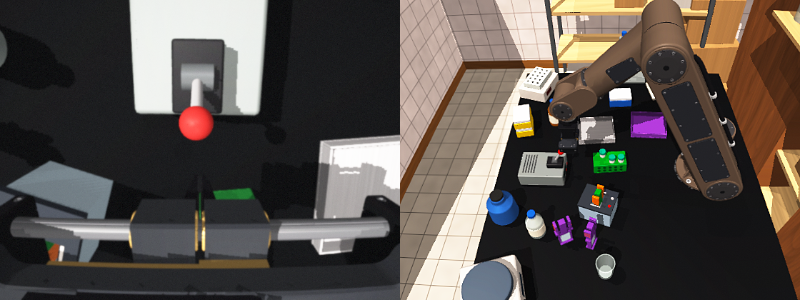

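The wrist view shows the red knob at about (195,123) in the picture, straight ahead of the closed fingers. I'll check its position with a ray, then push.

```bash
python3 - <<'E'
from h import *; from cell import *
W,S=read_camera("wrist"),read_camera("side")
print(tri(W,(274.5,172.3),S,(223.9,212.6)),plane(W,(274.5,172.3),154),state()["eef_pos"])
E
```

```text
(array([637.92216627,  29.78543767, 150.51709328]), np.float64(0.5350463711363059)) [638.0411328   29.51351881 154.        ] [588.21971752  26.29475908 166.05522694]
```

Emit:
{"name": "drive_tool", "arguments": {
  "targets": [
    {"jaw": 0,"travel": [0,-0.003,0.01],"twist": 0},
    {"jaw": 0,"travel": [0,-0.003,0.02],"twist": 0},
    {"jaw": 0,"travel": [0.015,-0.003,0.02],"twist": 0},
    {"jaw": 0,"travel": [0.03,-0.003,0.02],"twist": 0},
    {"jaw": 0,"travel": [0.042,-0.003,0.02],"twist": 0},
    {"jaw": 0,"travel": [0.054,-0.003,0.02],"twist": 0},
    {"jaw": 0,"travel": [0.064,-0.003,0.02],"twist": 0},
    {"jaw": 0,"travel": [0.074,-0.003,0.02],"twist": 0}
  ]
}}

```text
t: 2.85
eef_pos: [661.8, 29.6, 143.7]
tcp_rot: [3.142, 0.001, -0.0]
ft_force: [-0.1, 0.0, 0.0]
opening: 0.002
grip_force: 0.5
```

Emit:
{"name": "drive_tool", "arguments": {
  "targets": [
    {"jaw": 0,"travel": [0.006,0,0],"twist": 0},
    {"jaw": 0,"travel": [0.011,0,0],"twist": 0},
    {"jaw": 0,"travel": [0.012,0,0],"twist": 0},
    {"jaw": 0,"travel": [0.012,0,0],"twist": 0}
  ]
}}

```text
t: 3.18
eef_pos: [673.6, 29.7, 144.2]
tcp_rot: [3.142, 0.0, -0.0]
ft_force: [0.3, -0.6, -0.1]
opening: 0.005
grip_force: 0.0
```

```bash
python3 - <<'E'
from h import *; from cell import *
W,S=read_camera("wrist"),read_camera("side")
for n,c in(("W",W),("S",S)):
    for b in blobs(c,*RED): print(n,b[:3],plane(c,b[1],155))
print(state()["eef_pos"],state()["ft_force"])
E
```

```text
W (np.int32(1865), array([280.1, 229.5]), array([254, 205,  52,  51], dtype=int32)) [698.39545738  29.70829447 155.        ]
S (np.int32(15), array([292.5, 288.1]), array([291, 286,   4,   5], dtype=int32)) [430.08297308 292.14161778 155.        ]
[673.47802876  29.70206764 144.60576769] [-0.68493699 -0.04905202  1.3218513 ]
```

Emit:
{"name": "drive_tool", "arguments": {
  "targets": [
    {"jaw": 0,"travel": [-0.02,0,0],"twist": 0},
    {"jaw": 0,"travel": [-0.03,0,-0.035],"twist": 0},
    {"jaw": 0,"travel": [-0.05,-0.01,-0.07],"twist": 0},
    {"jaw": 1,"travel": [-0.079,-0.037,-0.075],"twist": 0.1},
    {"jaw": 1,"travel": [-0.108,-0.065,-0.075],"twist": 0.2},
    {"jaw": 1,"travel": [-0.136,-0.092,-0.075],"twist": 0.3},
    {"jaw": 1,"travel": [-0.164,-0.12,-0.075],"twist": 0.36},
    {"jaw": 1,"travel": [-0.19,-0.148,-0.075],"twist": 0.36}
  ]
}}

```text
t: 3.95
eef_pos: [481.8, 178.5, 220.0]
tcp_rot: [-3.141, -0.001, -0.365]
ft_force: [1.2, 0.9, 0.2]
opening: 0.299
grip_force: 0.0
```

Emit:
{"name": "drive_tool", "arguments": {
  "targets": [
    {"jaw": 1,"travel": [-0.026,-0.015,0],"twist": 0},
    {"jaw": 1,"travel": [-0.052,-0.03,0],"twist": 0},
    {"jaw": 1,"travel": [-0.077,-0.045,0],"twist": 0},
    {"jaw": 1,"travel": [-0.077,-0.045,0],"twist": 0}
  ]
}}

```text
t: 4.28
eef_pos: [424.6, 249.5, 220.1]
tcp_rot: [-3.141, 0.0, -0.357]
ft_force: [0.2, 0.1, 0.4]
opening: 0.577
grip_force: 0.0
```

```bash
python3 - <<'E'
from h import *; from cell import *; import pickle
np.set_printoptions(precision=3,suppress=True)
W,T,S=[read_camera(n) for n in("wrist","top","side")]
pickle.dump((W,T,S),open("d1.pkl","wb"))
print(state()["eef_pos"],state()["tcp_rot"],state()["opening"])
for n,c in(("W",W),("T",T),("S",S)):
    for nm,k in(("red",RED),("or",OR),("gr",((50,150,80),(70,255,255)))):
        for b in blobs(c,*k): print(n,nm,b, plane(c,b[1],157))
im=np.hstack([W["frame"],S["frame"]]); im=cv2.resize(im,(800,300)); cv2.imwrite("pics/w2.png",im[:,:,::-1])
E
```

```text
[427.617 246.943 219.877] [-3.141 -0.001 -0.359] 0.7055908919539973
W or (np.int32(281), array([310.3, 145.5]), array([305, 132,  19,  38], dtype=int32), ((310.0547790527344, 148.8426513671875), (17.681915283203125, 37.079444885253906), 14.420774459838867)) [472.972 209.263 157.   ]
W or (np.int32(299), array([254.1, 148. ]), array([243, 134,  18,  39], dtype=int32), ((252.0465545654297, 152.7913818359375), (38.34547805786133, 16.089834213256836), 86.633544921875)) [484.956 246.256 157.   ]
W or (np.int32(29), array([326.9, 147. ]), array([325, 134,   3,  28], dtype=int32), ((326.9577331542969, 147.42906188964844), (27.073972702026367, 1.920663833618164), 85.76361083984375)) [468.011 198.817 157.   ]
W gr (np.int32(10619), array([502.2,  88.4]), array([444,   9, 116, 171], dtype=int32), ((513.9057006835938, 97.42157745361328), (154.78700256347656, 107.27565002441406), 72.85964965820312)) [464.877  72.881 157.   ]
W gr (np.int32(1154), array([283. , 144.4]), array([259, 125,  45,  45], dtype=int32), ((281.6114807128906, 147.29083251953125), (43.598793029785156, 44.010379791259766), 88
[... 7562 characters left out ...]
rray([552.1, 396.4]), array([550, 395,   5,   4], dtype=int32), ((552.300048828125, 396.1000671386719), (2.2360680103302, 4.0249223709106445), 63.43495178222656)) [-163.251  579.054  157.   ]
S gr (np.int32(177), array([273.4, 226.5]), array([270, 213,   9,  29], dtype=int32), ((274.0, 227.0), (28.0, 8.0), 90.0)) [486.587  87.729 157.   ]
S gr (np.int32(13), array([310.8, 237.5]), array([308, 235,   5,   5], dtype=int32), ((310.0, 237.0), (4.0, 4.0), 90.0)) [378.591 127.042 157.   ]
S gr (np.int32(59), array([276.1, 270.2]), array([272, 266,  10,   9], dtype=int32), ((276.1000061035156, 270.20001220703125), (8.538147926330566, 6.640782833099365), 18.43494987487793)) [474.541 238.26  157.   ]
```

View pics/w2.png

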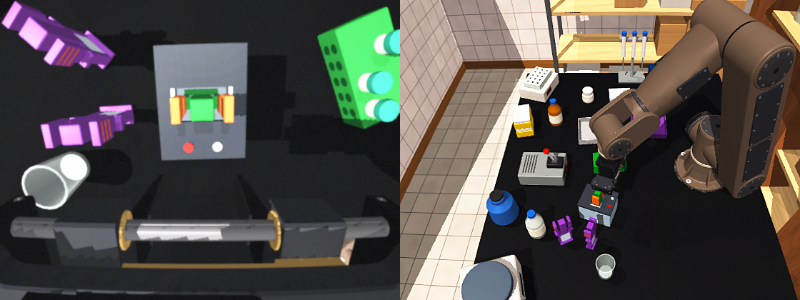

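The wrist view shows the deck spanning about (153–247, 42–160) in the half-size picture. The catches are at about (178,107) and (228,107), the look-alikes are well to the left, and the lever is over to off. Next I'll get the deck centre and yaw, plus the catch mid-line.

```bash
python3 - <<'E'
from h import *; import pickle
np.set_printoptions(precision=3,suppress=True)
W,T,S=pickle.load(open("d1.pkl","rb"))
h=cv2.cvtColor(W["frame"],cv2.COLOR_RGB2HSV)
print(h[100,240],h[70,300],h[120,190],h[200,300])
m=((h[:,:,2]>48)&(h[:,:,2]<130)&(h[:,:,1]<110)).astype(np.uint8); m[:,:205]=0; m[:,355:]=0; m[240:]=0
m=cv2.morphologyEx(m,cv2.MORPH_OPEN,np.ones((5,5),np.uint8))
cs,_=cv2.findContours(m,0,1); c=cv2.convexHull(max(cs,key=cv2.contourArea))
q=cv2.approxPolyDP(c,8,True)[:,0]; print(q)
P=np.array([plane(W,p,105)[:2] for p in c[:,0]],np.float32)
r=cv2.minAreaRect(P); print("deck rect",r)
print([plane(W,p,105) for p in q])
# neck / pads top-face: green centroid via triangulation with side/top of d0
d=pickle.load(open("d0.pkl","rb"))
print("neck W+T",tri(W,(283,144.4),d["top"],(196.9,204.8)))
o=cv2.inRange(h,(5,120,60),(22,255,255)); o[:,:200]=0;o[:,360:]=0;o[240:]=0
xs=np.where(o.sum(0)>255*5)[0]; print("orange cols",xs.min(),xs.max(),np.where(o.sum(1)>255*5)[0][[0,-1]])
for x in(xs.min(),xs.max()): print(plane(W,(x,140),157), plane(W,(x,140),150))
E
```

```text
[106  35 161] [107  29 158] [110  41  37] [165   2 244]
[[344 131]
 [344 162]
 [328 161]
 [328 131]]
deck rect ((458.0587158203125, 186.4774932861328), (13.762516975402832, 26.52600860595703), 71.70587158203125)
[array([468.177, 176.235, 105.   ]), array([443.306, 184.107, 105.   ]), array([448.895, 196.754, 105.   ]), array([472.811, 188.848, 105.   ])]
neck W+T (array([476.721, 229.03 , 127.706]), np.float64(1.8160187286035858))
orange cols 239 327 [132 173]
[493.704 253.976 157.   ] [493.471 254.98  150.   ]
[472.525 197.247 157.   ] [471.652 196.538 150.   ]
```

```bash
python3 - <<'E'
from h import *; import pickle
np.set_printoptions(precision=3,suppress=True)
W,T,S=pickle.load(open("d1.pkl","rb"))
h=cv2.cvtColor(W["frame"],cv2.COLOR_RGB2HSV)
m=((h[:,:,2]>80)).astype(np.uint8); m[:,:190]=0; m[:,400:]=0; m[260:]=0
m=cv2.morphologyEx(m,cv2.MORPH_OPEN,np.ones((9,9),np.uint8))
cs,_=cv2.findContours(m,0,1); c=cv2.convexHull(max(cs,key=cv2.contourArea))
q=cv2.approxPolyDP(c,8,True)[:,0]; print(q)
P=np.array([plane(W,p,105)[:2] for p in c[:,0]],np.float32)
print("deck rect",cv2.minAreaRect(P)); print([plane(W,p,105)[:2] for p in q])
# top face of neck: brightness levels in green column
for x in (250,270,283,300,315): print(x,[tuple(h[y,x]) for y in range(122,184,4)])
E
```

```text
[[346  60]
 [342 220]
 [226 223]
 [214  64]]
deck rect ((474.3114013671875, 229.38650512695312), (106.17682647705078, 135.95538330078125), 71.11123657226562)
[array([520.738, 157.66 ]), array([393.849, 201.462]), array([427.815, 300.706]), array([554.848, 257.421])]
250 [(np.uint8(106), np.uint8(37), np.uint8(164)), (np.uint8(100), np.uint8(32), np.uint8(223)), (np.uint8(101), np.uint8(33), np.uint8(223)), (np.uint8(9), np.uint8(164), np.uint8(193)), (np.uint8(17), np.uint8(166), np.uint8(255)), (np.uint8(19), np.uint8(158), np.uint8(255)), (np.uint8(21), np.uint8(152), np.uint8(255)), (np.uint8(23), np.uint8(143), np.uint8(255)), (np.uint8(25), np.uint8(132), np.uint8(255)), (np.uint8(26), np.uint8(123), np.uint8(255)), (np.uint8(27), np.uint8(123), np.uint8(255)), (np.uint8(27), np.uint8(122), np.uint8(255)), (np.uint8(27), np.uint8(117), np.uint8(255)), (np.uint8(4), np.uint8(56), np.uint8(156)), (np.uint8(104), np.uint8(35), np.uint8(125)), (np.uint8(105), np.uint8(41), np.uint8(125))]
270 [(np.uint8(104), np.uint8(37), np.uint8(171)), (np.uint8(66), np.uint8(161), np.uint8(146))
[... 2163 characters left out ...]
nt8(203)), (np.uint8(101), np.uint8(34), np.uint8(220)), (np.uint8(105), np.uint8(18), np.uint8(203)), (np.uint8(15), np.uint8(178), np.uint8(254)), (np.uint8(27), np.uint8(119), np.uint8(255)), (np.uint8(27), np.uint8(122), np.uint8(255)), (np.uint8(27), np.uint8(121), np.uint8(255)), (np.uint8(27), np.uint8(122), np.uint8(255)), (np.uint8(27), np.uint8(121), np.uint8(255)), (np.uint8(27), np.uint8(122), np.uint8(255)), (np.uint8(27), np.uint8(121), np.uint8(255)), (np.uint8(27), np.uint8(125), np.uint8(255)), (np.uint8(25), np.uint8(125), np.uint8(255)), (np.uint8(109), np.uint8(39), np.uint8(125)), (np.uint8(107), np.uint8(41), np.uint8(123)), (np.uint8(107), np.uint8(42), np.uint8(122))]
```

Emit:
{"name": "drive_tool", "arguments": {
  "targets": [
    {"jaw": 0.88,"travel": [0.025,0,0],"twist": -0.03},
    {"jaw": 0.88,"travel": [0.05,0,0],"twist": -0.03},
    {"jaw": 0.88,"travel": [0.05,0,0.01],"twist": -0.03},
    {"jaw": 0.88,"travel": [0.05,0,0.03],"twist": -0.03},
    {"jaw": 0.88,"travel": [0.05,0,0.045],"twist": -0.03},
    {"jaw": 0.88,"travel": [0.05,0,0.045],"twist": -0.03}
  ]
}}

```text
t: 4.93
eef_pos: [473.4, 228.0, 171.8]
tcp_rot: [3.139, 0.004, -0.332]
ft_force: [0.1, -0.3, -0.3]
opening: 0.881
grip_force: 0.0
```

```bash
python3 - <<'E'
from h import *; from cell import *
W,S=read_camera("wrist"),read_camera("side")
s=state();print(s["eef_pos"],s["tcp_rot"],s["opening"])
im=np.hstack([cv2.resize(W["frame"],(400,300)),cv2.resize(S["frame"][190:330,190:376],(400,300))]); cv2.imwrite("pics/w3.png",im[:,:,::-1])
E
```

```text
[474.45257494 228.74681497 174.44207487] [ 3.14086317e+00  7.22168072e-04 -3.31289041e-01] 0.8793466720344096
```

View pics/w3.png

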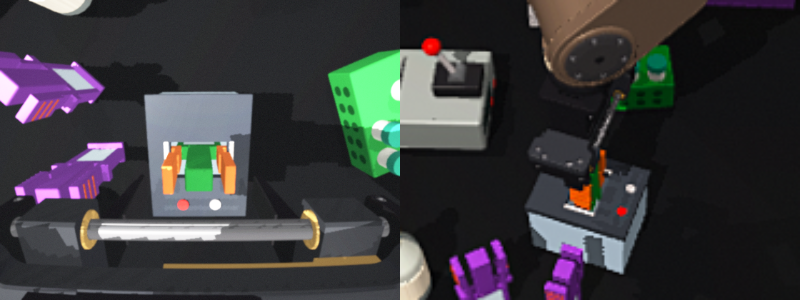

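```bash
cat >> h.py <<'E'
def proj(c,X):
    p=c["R"]@np.asarray(X,float)+c["t"]; u=p[:2]/p[2]; u=u*(1+c["k1"]*(u@u)); return np.array([c["fx"]*u[0]+c["cx"],c["fy"]*u[1]+c["cy"]])
E
python3 - <<'E'
from h import *; from cell import *
W,S=read_camera("wrist"),read_camera("side")
s=state();p=s["eef_pos"]; print(p, -W["R"].T@W["t"], W["R"][2])
print("half px: tcp",proj(W,p)*.714,"grasp",proj(W,p+[0,0,18.8])*.714)
y=np.array([-.324,-.946,0]); y=np.array([np.sin(-.33),-np.cos(-.33),0])
for k in(-42,42): print("finger tip",proj(W,p+k*y)*.714,(proj(S,p+k*y)-[190,190])*2.15+[400,0])
c=np.array([474,229,0])
for k in(-31,31): print("pad top",proj(W,c+k*y+[0,0,157])*.714, (proj(S,c+k*y+[0,0,157])-[190,190])*2.15+[400,0])
E
```

```text
[474.78740965 229.19763401 175.40693356] [552.18771706 202.15860744 343.07159719] [-0.27432901  0.09566568 -0.95686554]
half px: tcp [199.32392476 189.12028881] grasp [199.27179511 200.95357001]
finger tip [145.63675352 189.04669967] [572.68208965 185.34251896]
finger tip [253.0551976  188.92491698] [596.31376657 132.1938289 ]
pad top [163.64809513 180.27953659] [577.0181288  186.01394394]
pad top [236.13751253 180.18973727] [594.21552326 147.02828956]
```

The wrist view shows the catches at about (168,170) and (228,170), centred between the dark fingertips near (140,189) and (258,189). That agrees with the projected positions, so I'll go down and pinch.

Emit:
{"name": "drive_tool", "arguments": {
  "targets": [
    {"jaw": 0.88,"travel": [0,0,0.015],"twist": 0},
    {"jaw": 0.88,"travel": [0,0,0.03],"twist": 0},
    {"jaw": 0.88,"travel": [0,0,0.043],"twist": 0},
    {"jaw": 0.88,"travel": [0,0,0.053],"twist": 0},
    {"jaw": 0.88,"travel": [0,0,0.053],"twist": 0},
    {"jaw": 0.65,"travel": [0,0,0.053],"twist": 0},
    {"jaw": 0.65,"travel": [0,0,0.053],"twist": 0},
    {"jaw": 0.65,"travel": [0,0,0.053],"twist": 0}
  ]
}}

```text
t: 5.8
eef_pos: [474.7, 229.5, 122.5]
tcp_rot: [-3.141, -0.001, -0.33]
ft_force: [-0.1, 0.7, 0.1]
opening: 0.725
grip_force: 0.0
```

Emit:
{"name": "drive_tool", "arguments": {
  "targets": [
    {"jaw": 0.4,"travel": [0,0,0],"twist": 0},
    {"jaw": 0.4,"travel": [0,0,0],"twist": 0},
    {"jaw": 0.4,"travel": [0,0,0],"twist": 0},
    {"jaw": 0.4,"travel": [0,0,0],"twist": 0},
    {"jaw": 0.4,"travel": [0,0,0],"twist": 0},
    {"jaw": 0.4,"travel": [0,0,0],"twist": 0},
    {"jaw": 0.4,"travel": [0,0,0],"twist": 0},
    {"jaw": 0.4,"travel": [0,0,0],"twist": 0}
  ]
}}

```text
t: 6.47
eef_pos: [474.5, 229.2, 122.3]
tcp_rot: [-3.142, -0.001, -0.33]
ft_force: [-0.2, -3.0, 8.8]
opening: 0.491
grip_force: 30.0
```

Emit:
{"name": "drive_tool", "arguments": {
  "targets": [
    {"jaw": 0.4,"travel": [0,0,-0.003],"twist": 0},
    {"jaw": 0.4,"travel": [0,0,-0.006],"twist": 0},
    {"jaw": 0.4,"travel": [0,0,-0.01],"twist": 0},
    {"jaw": 0.4,"travel": [0,0,-0.015],"twist": 0},
    {"jaw": 0.4,"travel": [0,0,-0.015],"twist": 0}
  ]
}}

```text
t: 6.88
eef_pos: [474.6, 229.5, 137.5]
tcp_rot: [-3.141, -0.001, -0.33]
ft_force: [0.4, 0.4, -2.8]
opening: 0.49
grip_force: 30.0
```

```bash
python3 - <<'E'
from h import *; from cell import *
W,S,T=read_camera("wrist"),read_camera("side"),read_camera("top")
s=state();print(s["eef_pos"],s["tcp_rot"],s["opening"],s["ft_force"],s["grip_force"])
im=np.hstack([cv2.resize(W["frame"],(400,300)),cv2.resize(S["frame"][210:310,230:363],(400,300),interpolation=cv2.INTER_CUBIC)]); cv2.imwrite("pics/w4.png",im[:,:,::-1])
E
```

```text
[474.24296873 229.36922257 136.5716868 ] [ 3.14151012e+00 -3.18659735e-05 -3.30160457e-01] 0.49132358982556285 [-0.13204575  0.2856518  -2.27335475] 29.97594952583313
```

View pics/w4.png

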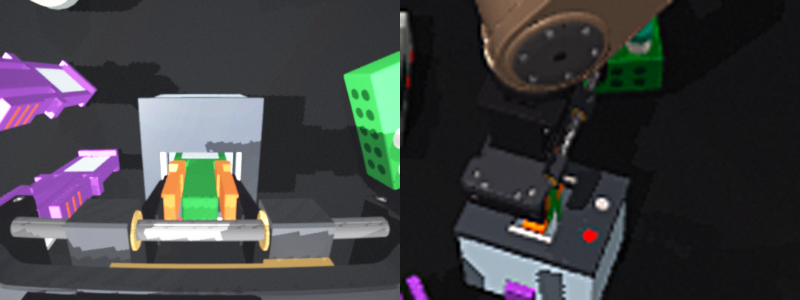

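Emit:
{"name": "drive_tool", "arguments": {
  "targets": [
    {"jaw": 0.4,"travel": [0,0,-0.012],"twist": 0},
    {"jaw": 0.4,"travel": [0,0,-0.03],"twist": 0},
    {"jaw": 0.4,"travel": [0,0,-0.05],"twist": 0},
    {"jaw": 0.4,"travel": [0,0,-0.07],"twist": 0},
    {"jaw": 0.4,"travel": [0,0,-0.09],"twist": 0},
    {"jaw": 0.4,"travel": [0,0,-0.108],"twist": 0},
    {"jaw": 0.4,"travel": [0,0,-0.12],"twist": 0},
    {"jaw": 0.4,"travel": [0,0,-0.125],"twist": 0}
  ]
}}

```text
t: 7.7
eef_pos: [474.6, 229.5, 263.1]
tcp_rot: [-3.14, -0.002, -0.33]
ft_force: [0.4, 0.0, -3.2]
opening: 0.488
grip_force: 30.0
```

Emit:
{"name": "drive_tool", "arguments": {
  "targets": [
    {"jaw": 0.4,"travel": [0.003,0.008,0],"twist": 0},
    {"jaw": 0.4,"travel": [0.009,0.023,0],"twist": 0},
    {"jaw": 0.4,"travel": [0.018,0.045,0],"twist": 0},
    {"jaw": 0.4,"travel": [0.028,0.069,0],"twist": 0},
    {"jaw": 0.4,"travel": [0.038,0.094,0],"twist": 0},
    {"jaw": 0.4,"travel": [0.048,0.119,0],"twist": 0},
    {"jaw": 0.4,"travel": [0.058,0.144,0],"twist": 0},
    {"jaw": 0.4,"travel": [0.068,0.169,0],"twist": 0}
  ]
}}

```text
t: 8.37
eef_pos: [483.1, 45.7, 260.4]
tcp_rot: [3.141, 0.002, -0.33]
ft_force: [0.2, -1.0, -3.0]
opening: 0.488
grip_force: 30.0
```

Emit:
{"name": "drive_tool", "arguments": {
  "targets": [
    {"jaw": 0.4,"travel": [0.01,0.025,0],"twist": 0},
    {"jaw": 0.4,"travel": [0.02,0.05,0],"twist": 0},
    {"jaw": 0.4,"travel": [0.03,0.075,0],"twist": 0},
    {"jaw": 0.4,"travel": [0.04,0.1,0],"twist": 0},
    {"jaw": 0.4,"travel": [0.05,0.125,0],"twist": 0},
    {"jaw": 0.4,"travel": [0.06,0.15,0],"twist": 0},
    {"jaw": 0.4,"travel": [0.07,0.175,0],"twist": 0},
    {"jaw": 0.4,"travel": [0.08,0.2,0],"twist": 0}
  ]
}}

```text
t: 9.03
eef_pos: [493.8, -169.3, 260.3]
tcp_rot: [-3.141, 0.002, -0.33]
ft_force: [0.7, -0.3, -2.1]
opening: 0.492
grip_force: 30.0
```

Emit:
{"name": "drive_tool", "arguments": {
  "targets": [
    {"jaw": 0.4,"travel": [0.008,0.02,0],"twist": 0},
    {"jaw": 0.4,"travel": [0.014,0.037,0],"twist": 0},
    {"jaw": 0.4,"travel": [0.019,0.05,0],"twist": 0},
    {"jaw": 0.4,"travel": [0.022,0.057,0],"twist": 0},
    {"jaw": 0.4,"travel": [0.023,0.06,0],"twist": 0},
    {"jaw": 0.4,"travel": [0.023,0.06,0],"twist": 0},
    {"jaw": 0.4,"travel": [0.023,0.06,0],"twist": 0},
    {"jaw": 0.4,"travel": [0.023,0.06,0],"twist": 0}
  ]
}}

```text
t: 9.7
eef_pos: [497.0, -231.0, 261.6]
tcp_rot: [-3.142, 0.0, -0.329]
ft_force: [0.0, -0.0, -3.6]
opening: 0.489
grip_force: 30.0
```

```bash
python3 - <<'E'
from h import *; from cell import *
W,S,T=read_camera("wrist"),read_camera("side"),read_camera("top")
s=state();print(s["eef_pos"],s["tcp_rot"],s["opening"],s["ft_force"],s["grip_force"])
g=((50,120,60),(75,255,255))
print([b[:3] for b in blobs(S,*RED)][:3])
bb=[b for b in blobs(S,*g,(220,80,330,210),40)]; print([x[:3] for x in bb])
im=np.hstack([cv2.resize(W["frame"],(400,300)),cv2.resize(S["frame"],(400,300))]); cv2.imwrite("pics/w5.png",im[:,:,::-1])
E
```

```text
[ 497.04036557 -231.26056362  261.75934834] [ 3.14152027e+00 -1.79755714e-04 -3.29324400e-01] 0.48902075890808117 [ 0.01873607  0.69284154 -2.65470427] 29.976203441619873
[(np.int32(57), array([204.2, 211.2]), array([200, 208,   9,   8], dtype=int32)), (np.int32(15), array([292.5, 288.1]), array([291, 286,   4,   5], dtype=int32))]
[(np.int32(186), array([273.6, 147.1]), array([267, 119,  14,  43], dtype=int32))]
```

View pics/w5.png

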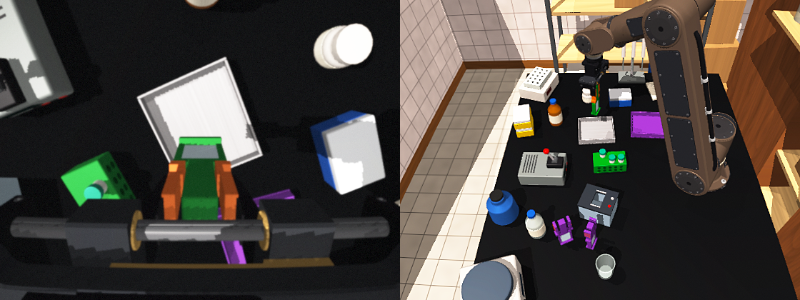

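The cassette hangs upright in the pinched catches over the steel tray. The underside is about 145 mm above the bench, the lever knob is still at its off position, and the bystanders are in place.

```bash
python3 -c "from cell import *; print(job_done())"
```

```text
the job is handed in; nothing more can be done
None
```

I pushed the lever to off, then pinched the cassette out of its tank. I handed the job in with it held upright and still over the middle of the steel tray, underside about 145 mm above the bench; no verdict came back.

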